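Let the long bottle out of its gravity dispenser

ROBOT

A 6-joint arm with a two-finger parallel gripper is mounted at the origin on the work surface. World frame = base frame: x ahead of the robot, y to its left, z up, the work surface at z = 0. Lengths are in mm, angles in degrees, forces in N, time in s.
With the tool pointing down it reaches from about 325 to 925 mm from the base axis. Payload 3.1 kg.
Tool frame: the origin (TCP) lies where the fingers leave the gripper's body, on its centre line; the fingertips stand 73 mm ahead of it and the grasp point (between the pads) lies 54 mm ahead of it; z points along the fingers, y is the line along which they close (so a half turn about z gives the same grasp; the last joint's range is limited). The gripper opens to 85 mm and grips with 20 to 120 N. Pads are 22 mm wide; open, the fingers measure 114 mm over their backs; the gripper's body (76 mm by 85 mm) begins 54 mm behind the grasp point. The pads swing forward as they close: fully open they stand 13 mm farther back than shut.
Start: joints at [-70.6, 12.427, 92.441, -0, 75.132, -6.429], TCP at [272.325, -562.564, 303.9] pointing down, gripper open.
Joint ranges: [-157.48, 157.48], [-44.54, 120.13], [17.64, 146.25], [-64.5, 244.5], [7.68, 150.69], [-147.95, 147.95]. Speed limits (degrees/s): [159.86, 159.86, 180, 180, 180, 180].

INTERFACE

Orientations are given as a 3x3 rotation matrix whose columns are the frame's x, y, z axes.
In Python, from workcell import readout, capture, camera_model, robot, silhouettes, place_of gives the robot as it stands. The module is installed in compiled form; this text tells all that it offers.
- The arm moves only by the tool send_rows, never from a script. Its argument "motion" is a list of rows, each a list of 5 numbers: the shift along the tool's x, y, z in mm, then the turn about the tool's z in degrees, then the closure, from -1 (fully open) to 1 (shut). A call has exactly 8 rows; each row shifts and turns the commanded pose from where the row before left it, along the tool's axes as they then stand; what a row does not reach is not made up. A row lasts 1/12 s, in which the tool goes at most 41.7 mm and 7.16 degrees, less where a joint would pass 70% of its speed; a pose out of reach is approached as far as the arm can. A call is refused whole if a number of a shift passes 41.7 or a number of a turn 7.16, either way. A call with a gripper value outside its range is refused whole. The fingers move at their own pace and stop on an object; the grip force is fixed at half the most. Time passes only in rows, so rows that do not move let the fingers close, or fill a call up. It gives the time, the measured TCP pose, the force, the opening and the grip force at its end, in the units of the state.
- readout.get_obs(): the state, without advancing time (a new reading comes with each control period).
- capture(name): name is "scene" or "top" or "wrist"; returns the picture (420x560x3 uint8, red, green, blue); there is no depth.
- camera_model(name): a dict with "camera_matrix" (3x3 intrinsics, pixels), "k1" (the pictures are not rectified: a ray, as slopes to the right and down, at radius r is drawn at 1 + k1 r^2 times it, then the intrinsics apply), "view" (4x4, takes a point from world to camera coordinates); the wrist camera has in their place "mount" (4x4, takes a point from camera to tool coordinates, whose origin is the TCP and whose axes are the flange's). Camera axes: x right, y up, looking along -z (the intrinsics and any distortion apply to the point x, -y, -z); pixel columns grow to the right and rows downward; lengths in mm; the calibration is good to about 2 mm. A picture is of the moment at which its call begins: read the wrist's pose just before it. camera_model takes no time and is no camera call.
- robot.job_done(): hands the job in; it is judged then, once.
Trained networks look in the newest picture that a camera, given by its name, has taken for a name from the list of things; names that differ only in an ending like _2 or _b are one class to them, and where a whole thing is asked for, a point or a joint stands for the part that bears it (a point fixed in the world has none). Each returns a list of dicts, best first, with "p" (0 to 1); they miss things now and then, are a little off and sometimes report something else, mostly with a low value. They report only what shows in the picture. A call takes as long as a camera call.
- silhouettes(name, camera): "region" (420x560 bool, what is visible of it) and "location" ([row, column] in pixels, amid what is visible of it).
- place_of(name, camera): "location" ([row, column] in pixels: a listed point, or the origin of a listed thing).
The state is a dict: "time_s": time; "joint_pos": joint angles; "joint_vel": joint speeds; "effort": joint torques, N m; "ee_pos": TCP position; "ee_rot": TCP orientation; "contact_force": force on the tool from outside, world axes, zero at the start; "torque": the same for the moment, N m; "finger_gap": finger opening in mm; "grasp_force": force on a finger pad.
Only numpy, scipy, OpenCV 4.12 (cv2) and the standard library are available. Lean on these libraries where they do the work, as an engineer would, in place of code of your own. Each camera call takes 0.05 s, during which the arm holds its last target. There are 200 camera calls.

TASK

Two bottle dispensers stand on the stockroom table: press down the front paddle of the one that holds the long bottle, so that its gate lifts, and keep it down until the bottle has rolled into the tray; then let the paddle come all the way back up so that the gate is shut. Work the paddle only: do not touch the bottles or the gates with the robot, do not press the other dispenser's paddle, and leave everything else where it stands.

Things in the scene. Friction and masses are not known exactly. Their poses are not given: they have to be found in the camera images.
- dispenser_a: Fixed blue plastic dispenser of the long bottle, 320 (x) by 176 (y) mm. Origin: centre of its underside, on the table. +x points to its back (away from the robot, yaw within 0.2), +y to its left. Channel on the right: y -79 to +9 mm, walls 85 mm high along the ramp. Lever on the left along x at y = 45 mm; pivot at x = -20 mm, 90 mm high, between cheeks 104 mm high.
- tray_a (a point): Centre of the floor (8 mm high) of the open tray at the front of the dispenser of the long bottle: x -156 to -80, y -79 to +9 mm in its frame, walls 55 mm high. Behind it a ramp rises evenly from 30 mm high at x = -80 to 70 mm at x = +160.
- lever_a (a joint): Rocking lever of the dispenser of the long bottle, rad: 0 = level, at rest, gate shut; grows as the paddle goes down and the gate at its back end rises; stop at 0.36. Paddle and gate are each 115 mm from the pivot. The bottle passes under the gate from about 0.23. A spring returns it to 0; pressing takes about 3 N at first, 5 N at the stop.
- paddle_a (a point): Centre of the top face of the paddle (black rubber pad 36 x 36 x 6 mm at the lever's front end, nearest the robot) of the dispenser of the long bottle. At rest 100 mm above the table, free space beneath; goes down 40 mm on an arc to the stop. At x = -135, y = 45 mm in the dispenser's frame, just left of the tray.
- gate_a: Gate, fixed to the back end of the lever of the dispenser of the long bottle: metal plate 78 (y) x 46 high x 4 mm across the channel, hung from a crossbar. Origin: on the lever's pivot, 90 mm high, with which it turns; the plate's centre is 115 mm behind it and 80 mm to its right. Shut, its lower edge is 6 mm above the ramp.
- dispenser_b: Fixed blue plastic dispenser of the short bottle, 320 (x) by 176 (y) mm. Origin: centre of its underside, on the table. +x points to its back (away from the robot, yaw within 0.2), +y to its left. Channel on the right: y -79 to +9 mm, walls 85 mm high along the ramp. Lever on the left along x at y = 45 mm; pivot at x = -20 mm, 90 mm high, between cheeks 104 mm high.
- tray_b (a point): Centre of the floor (8 mm high) of the open tray at the front of the dispenser of the short bottle: x -156 to -80, y -79 to +9 mm in its frame, walls 55 mm high. Behind it a ramp rises evenly from 30 mm high at x = -80 to 70 mm at x = +160.
- lever_b (a joint): Rocking lever of the dispenser of the short bottle, rad: 0 = level, at rest, gate shut; grows as the paddle goes down and the gate at its back end rises; stop at 0.36. Paddle and gate are each 115 mm from the pivot. The bottle passes under the gate from about 0.23. A spring returns it to 0; pressing takes about 3 N at first, 5 N at the stop.
- paddle_b (a point): Centre of the top face of the paddle (black rubber pad 36 x 36 x 6 mm at the lever's front end, nearest the robot) of the dispenser of the short bottle. At rest 100 mm above the table, free space beneath; goes down 40 mm on an arc to the stop. At x = -135, y = 45 mm in the dispenser's frame, just left of the tray.
- gate_b: Gate, fixed to the back end of the lever of the dispenser of the short bottle: metal plate 78 (y) x 46 high x 4 mm across the channel, hung from a crossbar. Origin: on the lever's pivot, 90 mm high, with which it turns; the plate's centre is 115 mm behind it and 80 mm to its right. Shut, its lower edge is 6 mm above the ramp.
- long_bottle: Closed round white plastic bottle, 30 mm in diameter, 80 mm long, lying across the channel (its y axis along its length), at first resting against the back of the shut gate. Origin: its centre. It rolls from the gate down to the tray in about a second.
- short_bottle: Closed round white plastic bottle, 30 mm in diameter, 45 mm long, lying across the channel (its y axis along its length), at first resting against the back of the shut gate. Origin: its centre. It must stay there.
- jar: Bystander: upright loose jar, 56 mm in diameter, 85 mm high. Origin: centre of its underside.
- carton: Bystander: loose cardboard box 70 x 110 mm, 50 mm high. Origin: centre of its underside.
- tape_roll: Bystander: loose white roll lying flat, 64 mm in diameter, hole 40 mm, 25 mm high. Origin: centre of its underside.

How it is judged (in metres and radians):
On the way, in this order (a step that is already met when the one before it is completed fails the run):
1. the gate in front of the long bottle is lifted (lever past 0.15 rad) (value of joint lever_a above 0.15 rad), for 0.05 s.
2. the long bottle has rolled into the tray (x of long_bottle in the frame of dispenser_a between -0.16 and -0.09 m and y of long_bottle in the frame of dispenser_a between -0.08 and 0.01 m and z of long_bottle in the frame of dispenser_a below 0.04 m), for 0.2 s.
At the end, for the whole second after the job is handed in: Long bottle at rest in its dispenser's tray (centre inside it, under 40 mm high); both levers within 0.03 rad of rest, gates shut; short bottle within 20 mm of its start; jar, carton and roll within 30 mm of where they stood (all of step 2 and value of joint each of lever_a, lever_b below 0.03 rad and linear speed of long_bottle below 0.02 m/s and distance of short_bottle from where it was at the start of the episode below 0.02 m and distance of each of jar, carton, tape_roll from where it was at the start of the episode below 0.03 m); the robot touches nothing.
It fails at once if the robot touches a bottle (over 0.5 N) (contact force between any of the fingers, the arm and long_bottle above 0.5 N or contact force between any of the fingers, the arm and short_bottle above 0.5 N).
It fails at once if a bottle is lifted (its centre over 110 mm above the table) (height (world z) of any of long_bottle, short_bottle above 0.11 m).
It fails at once if the robot touches a gate instead of working the paddle (over 0.5 N) (contact force between any of the fingers, the arm and gate_a above 0.5 N or contact force between any of the fingers, the arm and gate_b above 0.5 N).
It fails at once if the other dispenser's paddle is pressed (lever past 0.1 rad) (value of joint lever_b above 0.1 rad).
It fails at once if the jar, carton or roll is moved by over 30 mm or lifted (distance of any of jar, carton, tape_roll from where it was at the start of the episode above 0.03 m).
It also fails if it takes over 32 s, if anything falls off the work surface, if the arm or the gripper's body presses on something with over 40 N, if the wrist force passes 120 N, or if a joint passes its speed limit or range.

## Working session

There is one attempt and no reset: what is moved stays moved. The work goes in short steps, Python scripts to look and compute and a tool call to move; the robot and the scene stay as the last step left them, time stands still between calls to the robot, and variables do not carry over. Pictures are saved under pics/ and viewed, at most 10 in all, crops included, and the job is handed in when it is done.

Besides the shell and the picture viewer there is one more tool, called after "Call:" as a command line: name --pt "numbers of a row" for each row, then --argument value for the rest. send_rows: Moves the arm, as the interface text tells. Its arguments: {"type":"object","properties":{"motion":{"type":"array"}},"required":["motion"]}

```bash
mkdir -p pics; cat > h.py <<'E'
import numpy as np, cv2
from workcell import readout, capture, camera_model, robot, silhouettes, place_of
def to_plane(cam,rc,z):
    m=camera_model(cam);K=np.array(m["camera_matrix"]);V=np.array(m["view"])
    d=((rc[1]-K[0,2])/K[0,0],(rc[0]-K[1,2])/K[1,1]);d=np.array(d);u=d.copy()
    for _ in range(20): u=d/(1+m["k1"]*(u@u))
    R=V[:3,:3];c=-R.T@V[:3,3];r=R.T@np.array([u[0],-u[1],-1.])
    return c+r*(z-c[2])/r[2]
E
python3 - <<'E'
from h import *
for c in("top","scene"):
    im=capture(c);cv2.imwrite(f"pics/{c}.png",im[:,:,::-1])
    for n,z in(("paddle_a",100),("dispenser_a",0),("tray_a",8),("long_bottle",77),("short_bottle",77),("gate_a",90),("jar",0),("carton",0),("tape_roll",0)):
        for d in place_of(n,c)[:3]: print(c,n,round(d["p"],2),np.round(d["location"]),to_plane(c,d["location"],z).round())
o=readout.get_obs();print(o["time_s"],o["ee_pos"],o["ee_rot"],o["contact_force"])
E
```

```text
top paddle_a 0.89 [249. 347.] [ 486. -180.  100.]
top paddle_a 0.89 [248. 180.] [477. 222. 100.]
top dispenser_a 0.62 [199. 355.] [ 630. -219.    0.]
top dispenser_a 0.55 [204. 205.] [605. 182.  -0.]
top tray_a 0.94 [252. 216.] [479. 145.   8.]
top long_bottle 0.64 [156. 374.] [ 730. -252.   77.]
top short_bottle 0.54 [152. 217.] [726. 147.  77.]
top short_bottle 0.23 [204. 357.] [ 603. -210.   77.]
top jar 0.92 [213.  99.] [572. 463.   0.]
top carton 0.83 [232. 453.] [ 550. -482.    0.]
top tape_roll 0.56 [275. 107.] [410. 426.   0.]
top tape_roll 0.43 [248. 214.] [488. 153.   0.]
scene paddle_a 0.82 [179. 216.] [ 498. -185.  100.]
scene dispenser_a 0.67 [240. 194.] [ 627. -229.    0.]
scene dispenser_a 0.65 [247. 349.] [617. 172.   0.]
scene tray_a 0.66 [202. 190.] [ 498. -265.    8.]
scene tray_a 0.57 [210. 342.] [489. 154.   8.]
scene short_bottle 0.76 [259. 343.] [723. 147.  77.]
scene gate_a 0.49 [177. 217.] [ 479. -187.   90.]
scene jar 0.97 [245. 460.] [584. 457.   0.]
scene carton 0.84 [212. 107.] [ 547. -481.    0.]
scene tape_roll 0.72 [200. 438.] [417. 424.   0.]
1.0 [ 272.34332443 -562.56017906  303.92050107] [[ 9.00094856e-01  4.35693986e-01  1.35070274e-05]
 [ 4.35693986e-01 -9.00094856e-01 -2.57061069e-05]
 [ 9.57609718e-07  2.90228652e-05 -1.00000000e+00]] [0.2831713  0.40029327 0.27928332]
```

```bash
python3 -c "
import cv2
a=cv2.imread('pics/top.png')[120:300,150:420];cv2.imwrite('pics/topc.png',cv2.resize(a,None,fx=2.9,fy=2.9,interpolation=2))"
```

```text
(no output)
```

View pics/topc.png

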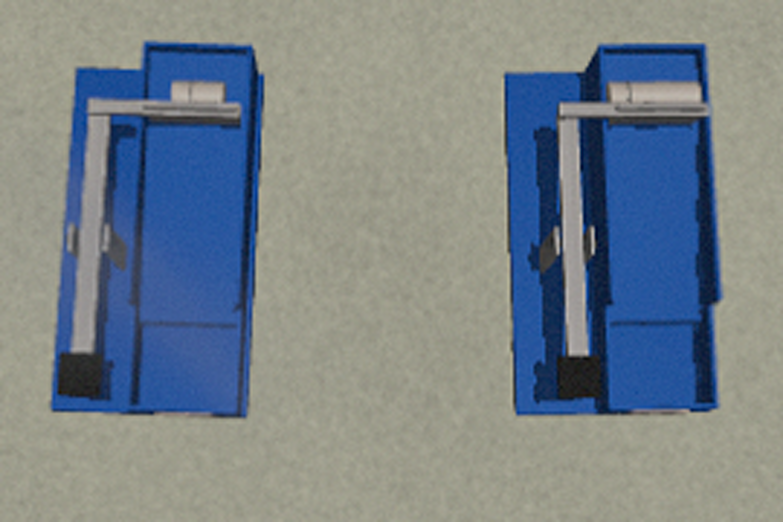

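View pics/scene.png

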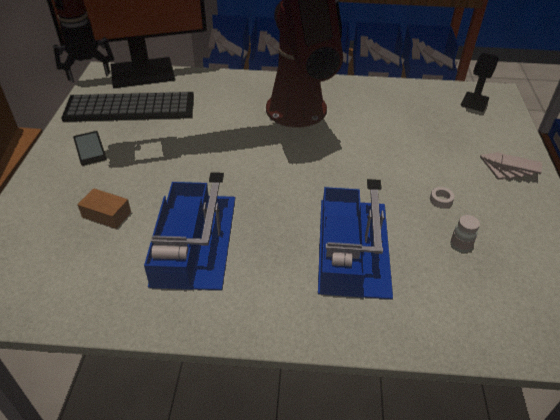

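The right-hand dispenser in the top picture (left in the scene view), near y = -185, holds the long bottle: it is about 92 px wide in the crop, against 50 px for the other. Its pad is at crop (579,377), which is full-image [250,349.7]. Next I refine the pad centre from its dark pixels in both cameras.

```bash
python3 - <<'E'
from h import *
for c,(r,k),z in(("top",(250,350),99),("scene",(178,216),99)):
    g=cv2.imread(f"pics/{c}.png").max(2);w=g[r-14:r+15,k-14:k+15]<60
    n,l,s,ce=cv2.connectedComponentsWithStats(w.astype(np.uint8))
    for i in range(1,n):
        if s[i,4]>20:
            p=(r-14+ce[i][1],k-14+ce[i][0]);print(c,s[i],np.round(p,1),to_plane(c,p,z).round(1))
b=to_plane("top",(120+110/2.9,150+568/2.9),100);print("lever back",b)
for d in place_of("paddle_a","scene"): print(d["p"],d["location"])
E
```

```text
top [  6   1  17  21 244] [249.4 349.8] [ 485.6 -187.4   99. ]
scene [  7   9  14  10 118] [177.1 215.8] [ 490.4 -186.6   99. ]
lever back [ 714.18165907 -177.22234006  100.        ]
0.82 [178.8, 216.0]
```

Call:
send_rows --pt "0 0 0 6.45 1" --pt "0 0 0 6.45 1" --pt "0 0 0 6.45 1" --pt "0 0 0 6.45 1" --pt "0 0 0 0 1" --pt "0 0 0 0 1" --pt "0 0 0 0 1" --pt "0 0 0 0 1"

```text
time_s: 1.72
ee_pos: [272.3, -562.6, 303.9]
ee_rot: [[1.0, 0.002, -0.0], [0.002, -1.0, -0.0], [-0.0, 0.0, -1.0]]
contact_force: [-0.5, -0.2, 0.6]
finger_gap: -0.2
grasp_force: 0.0
```

Call:
send_rows --pt "18 -31.3 0 0 1" --pt "18 -31.3 0 0 1" --pt "18 -31.3 0 0 1" --pt "18 -31.3 0 0 1" --pt "18 -31.3 0 0 1" --pt "18 -31.3 0 0 1" --pt "18 -31.3 0 0 1" --pt "18 -31.3 0 0 1"

```text
time_s: 2.38
ee_pos: [416.8, -310.5, 304.2]
ee_rot: [[1.0, 0.001, 0.001], [0.001, -1.0, -0.0], [0.001, 0.0, -1.0]]
contact_force: [0.6, -0.3, -0.7]
finger_gap: 0.5
grasp_force: 0.0
```

Call:
send_rows --pt "18 -31.3 0 0 1" --pt "18 -31.3 0 0 1" --pt "18 -31.3 0 0 1" --pt "18 -31.3 0 0 1" --pt "0 0 25 0 1" --pt "0 0 25 0 1" --pt "0 0 25 0 1" --pt "0 0 25 0 1"

```text
time_s: 3.05
ee_pos: [488.5, -186.4, 203.3]
ee_rot: [[1.0, 0.003, 0.001], [0.003, -1.0, -0.001], [0.001, 0.001, -1.0]]
contact_force: [0.5, -0.3, -0.1]
finger_gap: -0.1
grasp_force: 0.0
```

```bash
python3 - <<'E'
from h import *
o=readout.get_obs();print(o["ee_pos"],o["contact_force"])
a=capture("scene")[:,:,::-1][120:300,130:300];b=capture("top")[:,:,::-1][160:340,270:440]
cv2.imwrite("pics/hov.png",cv2.resize(np.hstack([a,b]),None,fx=2.3,fy=2.3,interpolation=2))
E
```

```text
[ 488.53436729 -186.41194322  203.3474389 ] [ 0.45258716 -0.28874999 -0.12768522]
```

View pics/hov.png

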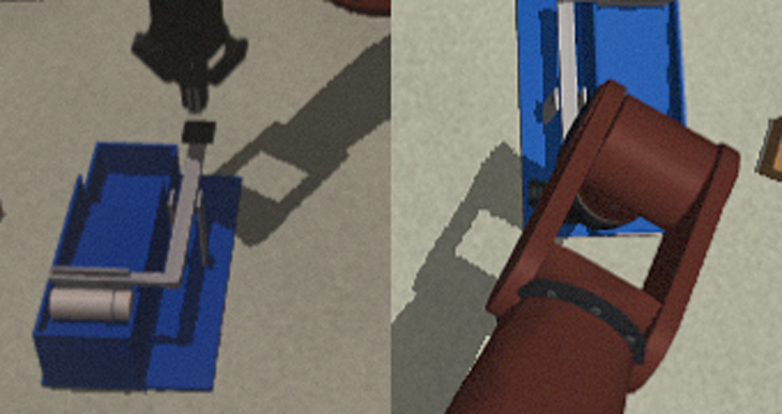

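The shut fingertips (left crop [100,195]) hover about 30 mm above the black pad ([132,200]) and in line with it. I'll press now.

Call:
send_rows --pt "0 0 10 0 1" --pt "0 0 10 0 1" --pt "0 0 9 0 1" --pt "0 0 7 0 1" --pt "0 0 7 0 1" --pt "0 0 7 0 1" --pt "0 0 7 0 1" --pt "0 0 5 0 1"

```text
time_s: 3.82
ee_pos: [489.7, -187.3, 142.3]
ee_rot: [[1.0, -0.0, 0.004], [-0.0, -1.0, -0.001], [0.004, 0.001, -1.0]]
contact_force: [1.9, 0.5, 5.5]
finger_gap: 0.0
grasp_force: 2.3
```

Call:
send_rows --pt "0 0 0 0 1" --pt "0 0 0 0 1" --pt "0 0 0 0 1" --pt "0 0 0 0 1" --pt "0 0 0 0 1" --pt "0 0 0 0 1" --pt "0 0 0 0 1" --pt "0 0 0 0 1"

```text
time_s: 4.48
ee_pos: [488.9, -187.2, 142.7]
ee_rot: [[1.0, 0.001, 0.002], [0.001, -1.0, -0.001], [0.002, 0.001, -1.0]]
contact_force: [0.9, 0.3, 5.0]
finger_gap: -0.3
grasp_force: 2.3
```

Call:
send_rows --pt "0 0 0 0 1" --pt "0 0 0 0 1" --pt "0 0 0 0 1" --pt "0 0 0 0 1" --pt "0 0 0 0 1" --pt "0 0 0 0 1" --pt "0 0 0 0 1" --pt "0 0 0 0 1"

```text
time_s: 5.15
ee_pos: [488.9, -187.2, 142.7]
ee_rot: [[1.0, 0.001, 0.002], [0.001, -1.0, -0.001], [0.002, 0.001, -1.0]]
contact_force: [2.2, -0.2, 3.5]
finger_gap: 0.1
grasp_force: 2.3
```

```bash
python3 - <<'E'
from h import *
o=readout.get_obs();print(o["ee_pos"],o["contact_force"])
a=capture("scene")[:,:,::-1][130:300,130:260]
cv2.imwrite("pics/press.png",cv2.resize(a,None,fx=3.4,fy=3.4,interpolation=2))
E
```

```text
[ 488.88783229 -187.18713222  142.73592727] [ 2.18042356 -0.18028108  3.49930774]
```

View pics/press.png

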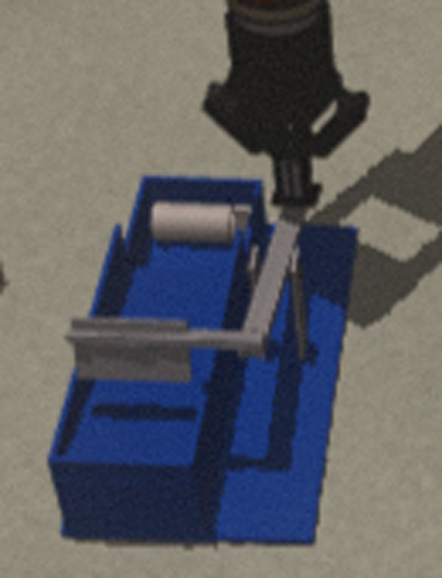

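The gate is up, and the bottle lies at the front end at crop [222,200]. I'll check its position before letting go.

```bash
python3 - <<'E'
from h import *
y=np.arctan2(10.5,226);R=np.array([[np.cos(y),-np.sin(y)],[np.sin(y),np.cos(y)]])
o=np.array([488,-187])-R@[-135,45]
m=silhouettes("long_bottle","scene")
for d in m[:2]: print(d["p"],d["location"],R.T@(to_plane("scene",d["location"],28)[:2]-o))
print(R.T@(to_plane("scene",(130+222/3.4,130+198/3.4),28)[:2]-o))
E
```

```text
0.64 [192.3, 190.5] [-147.31720878  -31.23541239]
0.36 [209.4, 375.9] [-101.99938359  472.32435061]
[-135.06777082  -35.52583946]
```

Call:
send_rows --pt "0 0 0 0 1" --pt "0 0 0 0 1" --pt "0 0 0 0 1" --pt "0 0 0 0 1" --pt "0 0 0 0 1" --pt "0 0 0 0 1" --pt "0 0 0 0 1" --pt "0 0 0 0 1"

```text
time_s: 5.92
ee_pos: [488.9, -187.2, 142.7]
ee_rot: [[1.0, 0.001, 0.002], [0.001, -1.0, -0.001], [0.002, 0.001, -1.0]]
contact_force: [1.2, -1.0, 4.9]
finger_gap: -0.2
grasp_force: 2.3
```

The bottle is in the tray, at x about -140 and y about -33. I'll release slowly and then rise clear.

Call:
send_rows --pt "0 0 -5 0 1" --pt "0 0 -5 0 1" --pt "0 0 -5 0 1" --pt "0 0 -5 0 1" --pt "0 0 -5 0 1" --pt "0 0 -5 0 1" --pt "0 0 -5 0 1" --pt "0 0 -5 0 1"

```text
time_s: 6.58
ee_pos: [487.9, -186.2, 181.7]
ee_rot: [[1.0, 0.0, -0.0], [0.0, -1.0, 0.002], [-0.0, -0.002, -1.0]]
contact_force: [0.3, -0.3, 0.4]
finger_gap: -0.3
grasp_force: 0.0
```

Call:
send_rows --pt "0 0 -12 0 1" --pt "0 0 -15 0 1" --pt "0 0 -15 0 1" --pt "0 0 -15 0 1" --pt "0 0 -15 0 1" --pt "0 0 -10 0 1" --pt "0 0 0 0 1" --pt "0 0 0 0 1"

```text
time_s: 7.25
ee_pos: [488.4, -186.8, 264.5]
ee_rot: [[1.0, 0.001, 0.001], [0.001, -1.0, -0.0], [0.001, 0.0, -1.0]]
contact_force: [-0.6, -0.3, 0.4]
finger_gap: 0.1
grasp_force: 0.0
```

Call:
send_rows --pt "0 0 0 0 1" --pt "0 0 0 0 1" --pt "0 0 0 0 1" --pt "0 0 0 0 1" --pt "0 0 0 0 1" --pt "0 0 0 0 1" --pt "0 0 0 0 1" --pt "0 0 0 0 1"

```text
time_s: 7.92
ee_pos: [488.1, -186.9, 263.9]
ee_rot: [[1.0, 0.0, -0.0], [0.0, -1.0, 0.0], [-0.0, -0.0, -1.0]]
contact_force: [-0.4, -0.3, 0.5]
finger_gap: 0.1
grasp_force: 0.0
```

```bash
python3 - <<'E'
from h import *
o=readout.get_obs();print(o["ee_pos"],o["contact_force"])
a=capture("scene")[:,:,::-1][120:310,130:400]
cv2.imwrite("pics/end.png",cv2.resize(a,None,fx=2.9,fy=2.9,interpolation=2))
E
```

```text
[ 488.14381669 -186.89121669  263.87800157] [-0.44253491 -0.31689703  0.46729119]
```

View pics/end.png

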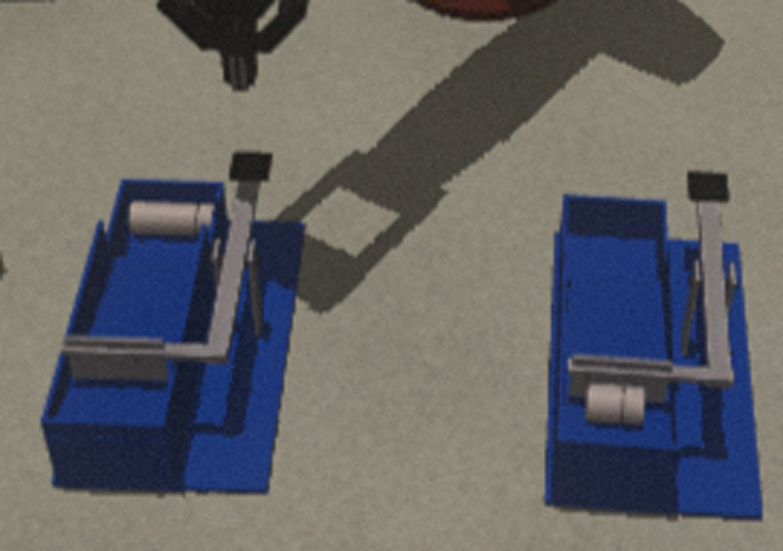

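The long bottle is in the tray ([218,170]). Its paddle is back up ([166,250]) with the gate shut, and the short bottle is still behind its own gate ([405,615]).

```bash
python3 -c "
from workcell import robot
print(robot.job_done())"
```

```text
the job is handed in; nothing more can be done
None
```

The long bottle is in its tray, its paddle is back up with the gate shut, the short bottle is still behind its own gate, and the job is handed in (the hand-in returned no verdict).

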